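# Hitch the drawbar to the sculpture cart

## Task

Lift the red coupler with its drawbar off the wooden parking block and lower its socket onto the brass tow ball of the small cart, drawbar trailing straight out behind the cart, feeling for the ball, until the socket is fully home; hold on to it by its head until it is home, do not drop it or let it fall on, and never press or bump on the ball or its bracket with more than about 30 newtons. Then press the yellow-tipped latch lever all the way down, and leave the drawbar hitched, standing on its feet, with the other things on the bench undisturbed.

Things in the scene. Friction and masses are not known exactly. Their poses are not given: they have to be found in the camera images.
- coupler_grip (a point): Grasp point of the red coupler head, midway between its flat upright cheeks, 53 mm apart across y, 44 mm long in x, reaching 18 mm below and 16 mm above it (the head's top). x points out of the nose, z up. 64 mm over the table both when parked on the block and when the socket is home: the drawbar is level in both. Whole coupler about 0.6 kg (varies by a quarter), centre of mass 20 to 50 mm behind here.
- coupler_socket (a point): Centre of the socket's mouth, facing down, 30 mm straight below coupler_grip, same axes. A cone 52 mm wide at the rim narrows over 6 mm of height to a bore 33 mm wide, ceiling 30 mm above the rim. Home: ball (30 mm wide) against the ceiling, rim 34 mm over the table. Off centre, the ball meets the bore's edge or the cone and holds the head 9 to 27 mm too high: the further off, the higher.
- bracket: Fixed tow bracket, steel plate 150 x 90 x 12 mm. Origin at table level under the centre of a round 60 mm eccentric disc. On the disc, clamped rigid, the brass ball (30 mm wide, centre 49, top 64 mm over the table) stands 11 mm OFF the origin, in a direction that is NOT measured and may be any: feel or see it. Lay the drawbar to -x. At x = 75 to 105 mm is the blue axle, 57 mm high; dish wheels 92 mm high.
- lever (a joint): Latch lever of the coupler, hinged 40 mm behind and 16 mm above coupler_grip. 0 = raised 40 degrees, pointing up and back (open); 0.7 rad = fully down, parallel to the drawbar, at a hard stop (over 0.62 counts). About 7 N down on the pad moves the stiff hinge; it stays where left. Its claw goes under the ball and is blocked if the socket is not home. Starts at 0 to 0.08.
- lever_pad (a point): Middle of the upper face of the lever's yellow pad (26 x 26 x 8 mm), on a radius of 72 mm from the hinge (the face 4 mm outside it). Raised, it is about 92 mm behind and 65 mm above coupler_grip; fully down 112 mm behind and 20 mm above. Its axes turn with the lever and equal the coupler's while raised.
- drawbar_foot (a point): Middle between the coupler's two rubber feet, at their soles: 200 mm behind and 64 mm below coupler_grip. The feet stand 80 mm apart under a 100 mm wide crossbar at the tail of the aluminium drawbar (28 mm wide, 22 mm high, ending 217 mm behind coupler_grip).
- wrench: Bystander: steel wrench, 170 mm, lying flat. Origin at the middle of its underside.
- boltjar: Bystander: amber jar, 60 mm wide, 80 mm high. Origin under its base.
- spundish: Bystander: spun aluminium dish, 150 mm wide, 62 mm high. Origin under its centre.
- collar: Bystander: steel collar, 64 mm wide, 22 mm high. Origin under its centre.
- hammer: Bystander: hammer, 260 mm, lying flat. Origin at the underside.
- can: Bystander: paint can, 66 mm wide, 120 mm high. Origin under its base.
- driver: Bystander: screwdriver, 200 mm, lying flat. Origin at the underside.
- coupler: The whole loose coupler with drawbar and lever; its origin and axes are those of coupler_socket.

How it is judged (in metres and radians):
On the way, in this order (a step that is already met when the one before it is completed fails the run):
1. the socket is fully home on the ball while the gripper still holds the coupler by its head, drawbar in line with the cart, and the lever is still up (height (world z) of coupler_socket between 0.03 and 0.0375 m and horizontal distance between coupler_socket and bracket below 0.016 m and angle between coupler_socket's own z axis and vertical below 0.06 rad and angle between the x axis of coupler and the x axis of bracket, either way round below 0.45 rad and contact force between the fingers and coupler above 1 N and distance between the grasp point and coupler_grip below 0.035 m and value of joint lever below 0.3 rad), for 0.2 s.
2. the latch lever is pressed fully down with the socket home (height (world z) of coupler_socket between 0.03 and 0.0375 m and horizontal distance between coupler_socket and bracket below 0.016 m and angle between coupler_socket's own z axis and vertical below 0.06 rad and angle between the x axis of coupler and the x axis of bracket, either way round below 0.45 rad and value of joint lever above 0.62 rad), for 0.2 s.
At the end, for the whole second after the job is handed in: The coupler rests on the ball: socket rim 30 to 37.5 mm over the table, its centre within 16 mm of the disc's centre, tilted less than 0.06 rad, drawbar within 0.45 rad of the bracket's x axis, bearing on the ball, at rest; lever down past 0.62 rad (all of step 2 and contact force between coupler and bracket above 0.3 N and linear speed of coupler below 0.02 m/s); the robot touches nothing.
It fails at once if the coupler presses or knocks on the ball or bracket with more than 32 N (contact force between coupler and bracket above 32 N).
It fails at once if the robot itself presses on the bracket or ball with more than 32 N (contact force between any of the fingers, the arm and bracket above 32 N).
It fails at once if a bystander (wrench, jar, dish, collar, hammer, can, screwdriver) is shifted by more than 30 mm (distance of any of wrench, boltjar, spundish, collar, hammer, can, driver from where it was at the start of the episode above 0.03 m).
It also fails if it takes over 64 s, if anything falls off the work surface, if the arm or the gripper's body presses on something with over 40 N, if the wrist force passes 120 N, or if a joint passes its speed limit or range.

## Robot

A 7-joint arm with a two-finger parallel gripper is mounted at the origin on the work surface. World frame = base frame: x ahead of the robot, y to its left, z up, the work surface at z = 0. Lengths are in m, angles in degrees, forces in N, time in s.
With the tool pointing down it reaches from about 0.35 to 0.775 m from the base axis. Payload 3.1 kg.
Tool frame: the origin (TCP) lies on the centre line of the jaws, within the pads' length; the fingertips stand 17 mm ahead of it and the grasp point (between the pads) lies 2 mm behind it (robot.tip_reach is the distance from the TCP to the fingertips, in m); z points along the fingers, y is the line along which they close (so a half turn about z gives the same grasp; the last joint's range is limited). The gripper opens to 85 mm and grips with 20 to 120 N. Pads are 22 mm wide; open, the fingers measure 114 mm over their backs; the gripper's body (76 mm by 85 mm) begins 54 mm behind the grasp point. The pads swing forward as they close: fully open they stand 13 mm farther back than shut.
Start: joints at [66.194, 17.813, 0.802, 86.603, -0.252, 75.585, -1.558], TCP at [0.201, -0.512, 0.248] pointing down, gripper open.
Joint ranges: [-154.91, 154.91], [-16.99, 109.72], [-72.82, 74.43], [7.12, 147.25], [-82.49, 262.49], [11.32, 116.49], [-174.64, 174.64]. Speed limits (degrees/s): [159.86, 159.86, 180, 180, 180, 180, 180].

## Interface

Orientations are given as [roll, pitch, yaw] about the fixed x, y, z axes, in that order (R = Rz(yaw) Ry(pitch) Rx(roll)).
In Python, from station import robot, fingers, vision, workorder, recognise gives the robot as it stands. Calls block until the motion is done:
- robot.move_to(position, orientation): joint-space move of the TCP to a pose.
- robot.line_to(position, orientation=None, velocity=0.15, f_stop=None): straight line of the TCP; orientation=None keeps the orientation; velocity is the mean speed in m/s. With f_stop (N) it stops when the force on the tool has changed by that much, and returns True; else False.
- robot.move_j(angles): joint-space move.
- fingers.gripper_to(opening, force=None): opening from 0.0 (shut) to 1.0 (fully open); force is the grip in N (None keeps the last); returns when the fingers have stopped.
- robot.pause(seconds).
- robot.inverse_kinematics(position, orientation): joint angles nearest the present ones, or None.
- vision.grab_frame(name): name is "scene" or "top" or "wrist"; returns the picture (400x640x3 uint8, red, green, blue); there is no depth.
- vision.calibration(name): a dict with "mtx" (3x3 intrinsics, pixels), "k1" (the pictures are not rectified: a ray, as slopes to the right and down, at radius r is drawn at 1 + k1 r^2 times it, then the intrinsics apply), "extrinsics" (4x4, takes a point from world to camera coordinates); the wrist camera has in their place "T_tool_cam" (4x4, takes a point from camera to tool coordinates, whose origin is the TCP and whose axes are the flange's). Camera axes: x right, y up, looking along -z (the intrinsics and any distortion apply to the point x, -y, -z); pixel columns grow to the right and rows downward; lengths in m; the calibration is good to about 2 mm. A picture is of the moment at which its call begins: read the wrist's pose just before it. calibration takes no time and is no camera call.
A pose or a line that the arm cannot do raises robot.PlanningError and nothing moves.
- workorder.close_job(): hands the job in; it is judged then, once.
Trained networks look in the newest picture that a camera, given by its name, has taken for a name from the list of things; names that differ only in an ending like _2 or _b are one class to them, and where a whole thing is asked for, a point or a joint stands for the part that bears it (a point fixed in the world has none). Each returns a list of dicts, best first, with "p" (0 to 1); they miss things now and then, are a little off and sometimes report something else, mostly with a low value. They report only what shows in the picture. A call takes as long as a camera call.
- recognise(label, camera): "rect" ([centre column, centre row, width, height] in pixels, round what is visible of it).
Readings, each from a call of its own:
- robot.current_time_s(): time.
- robot.current_joint_positions(): joint angles.
- robot.current_dq(): joint speeds.
- robot.current_joint_torque(): joint torques, N m.
- robot.current_tool_pos(): TCP position.
- robot.current_eef_rot(): TCP orientation.
- robot.current_contact_force(): force on the tool from outside, world axes, zero at the start.
- robot.current_torque(): the same for the moment, N m.
- robot.current_finger_gap(): opening from 0.0 (shut) to 1.0 (fully open).
- robot.current_gripper_force(): force on a finger pad.
Only numpy, scipy, OpenCV 4.12 (cv2) and the standard library are available. Lean on these libraries where they do the work, as an engineer would, in place of code of your own. Each camera call takes 0.05 s, during which the arm holds its last target. There are 200 camera calls.

## Working session

There is one attempt and no reset: what is moved stays moved. The work goes in short steps, each a Python script; the robot and the scene stay as the last script left them, time stands still between calls to the robot, and variables do not carry over. Pictures are saved under pics/ and viewed, at most 10 in all, crops included, and the job is handed in when it is done.

```bash
ls; mkdir -p pics
cat > h.py <<'E'
import numpy as np, cv2
from station import robot, fingers, vision, workorder, recognise
def grab(cam,name=None):
    im=vision.grab_frame(cam)
    if name: cv2.imwrite(f'pics/{name}.png',cv2.cvtColor(im,cv2.COLOR_RGB2BGR))
    return im
from scipy.spatial.transform import Rotation as R
def cam_pose(cam):
    c=vision.calibration(cam)
    if cam=='wrist':
        T=np.eye(4);T[:3,:3]=R.from_euler('xyz',robot.current_eef_rot(),degrees=True).as_matrix();T[:3,3]=robot.current_tool_pos()
        return c,T@np.array(c['T_tool_cam'])
    return c,np.linalg.inv(np.array(c['extrinsics']))
def ray(cam,uv,cp=None):
    c,T=cp or cam_pose(cam)
    K=np.array(c['mtx'],float);d=(np.array(uv,float)-K[:2,2])/[K[0,0],K[1,1]]
    s=d.copy()
    for _ in range(20): s=d/(1+c['k1']*(s@s))
    return T[:3,3],T[:3,:3]@np.array([s[0],-s[1],-1])
def at_z(cam,uv,z,cp=None):
    o,d=ray(cam,uv,cp);return o+d*(z-o[2])/d[2]
def proj(cam,p,cp=None):
    c,T=cp or cam_pose(cam);q=np.linalg.inv(T)@np.append(p,1);s=np.array([q[0],-q[1]])/-q[2]
    s=s*(1+c['k1']*(s@s));K=np.array(c['mtx']);return s*[K[0,0],K[1,1]]+K[:2,2]
E
python3 - <<'E'
from h import *
for cam in ['scene','top']:
    grab(cam,cam+'0')
    print(cam,cam_pose(cam)[1][:3,3].round(3),np.array(vision.calibration(cam)['mtx']).round(0).tolist())
    for l in ['coupler_grip','coupler_socket','bracket','lever_pad','drawbar_foot','coupler','lever','boltjar','can','spundish','hammer','wrench','driver','collar']:
        r=recognise(l,cam)
        print(l,[(np.round(x['rect']).tolist(),round(x['p'],2),at_z(cam,x['rect'][:2],0.06).round(3).tolist()) for x in r[:2]])
print(robot.current_time_s(), robot.current_eef_rot())
E
```

```text
pics
scene [1.247 0.67  0.949] [[470.0, 0.0, 314.0], [0.0, 470.0, 197.0], [0.0, 0.0, 1.0]]
coupler_grip [([387.0, 236.0, 84.0, 53.0], 0.59, [0.499, 0.199, 0.06])]
coupler_socket [([386.0, 235.0, 85.0, 54.0], 0.69, [0.499, 0.194, 0.06])]
bracket [([242.0, 211.0, 82.0, 50.0], 0.91, [0.712, -0.143, 0.06])]
lever_pad [([384.0, 223.0, 28.0, 28.0], 0.8, [0.466, 0.162, 0.06]), ([387.0, 237.0, 85.0, 54.0], 0.39, [0.502, 0.202, 0.06])]
drawbar_foot [([386.0, 236.0, 86.0, 53.0], 0.72, [0.501, 0.198, 0.06])]
coupler [([386.0, 235.0, 88.0, 51.0], 0.92, [0.499, 0.194, 0.06])]
lever [([240.0, 143.0, 25.0, 45.0], 0.74, [0.511, -0.41, 0.06])]
boltjar [([254.0, 253.0, 22.0, 39.0], 0.95, [0.787, 0.002, 0.06])]
can [([242.0, 142.0, 22.0, 44.0], 0.88, [0.505, -0.408, 0.06])]
spundish [([440.0, 326.0, 59.0, 51.0], 0.93, [0.633, 0.455, 0.06]), ([242.0, 143.0, 25.0, 44.0], 0.35, [0.508, -0.404, 0.06])]
hammer [([264.0, 126.0, 34.0, 40.0], 0.59, [0.385, -0.435, 0.06])]
wrench [([298.0, 237.0, 44.0, 32.0], 0.64, [0.67, 0.039, 0.06]), ([386.0, 237.0, 86.0, 54.0], 0.41, [0.504, 0.201, 0.06])]
driver [([484.0, 
[... 963 characters left out ...]
.49, [0.601, 0.422, 0.06])]
spundish [([169.0, 194.0, 41.0, 46.0], 0.85, [0.596, 0.419, 0.06]), ([451.0, 186.0, 23.0, 17.0], 0.59, [0.629, -0.389, 0.06])]
hammer [([486.0, 288.0, 63.0, 98.0], 0.57, [0.344, -0.47, 0.06]), ([320.0, 138.0, 20.0, 24.0], 0.2, [0.768, -0.01, 0.06])]
wrench [([318.0, 194.0, 15.0, 56.0], 0.58, [0.602, -0.005, 0.06]), ([245.0, 232.0, 45.0, 84.0], 0.38, [0.49, 0.197, 0.06])]
driver [([159.0, 271.0, 46.0, 61.0], 0.94, [0.381, 0.427, 0.06]), ([245.0, 234.0, 42.0, 85.0], 0.62, [0.485, 0.198, 0.06])]
collar [([452.0, 186.0, 21.0, 16.0], 0.75, [0.629, -0.391, 0.06]), ([242.0, 235.0, 48.0, 85.0], 0.69, [0.48, 0.206, 0.06])]
1.5 [1.79996220e+02 2.24170365e-04 2.14183963e+01]
```

Run:
```python
import cv2
a=cv2.imread('pics/top0.png')[120:290,200:440]; cv2.imwrite('pics/t.png',cv2.resize(a,(792,561),interpolation=cv2.INTER_CUBIC))
a=cv2.imread('pics/scene0.png')[150:300,190:450]; cv2.imwrite('pics/s.png',cv2.resize(a,(780,450),interpolation=cv2.INTER_CUBIC))
```

```text
(no output)
```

View pics/t.png

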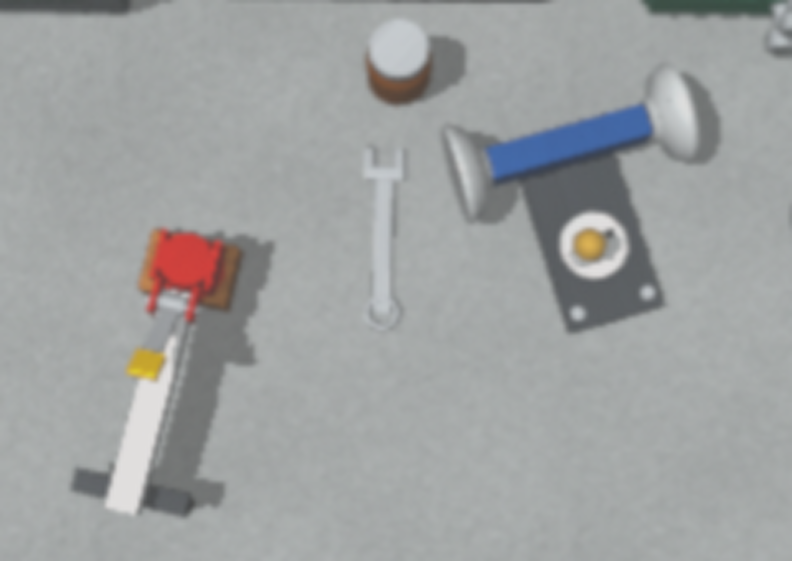

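View pics/s.png

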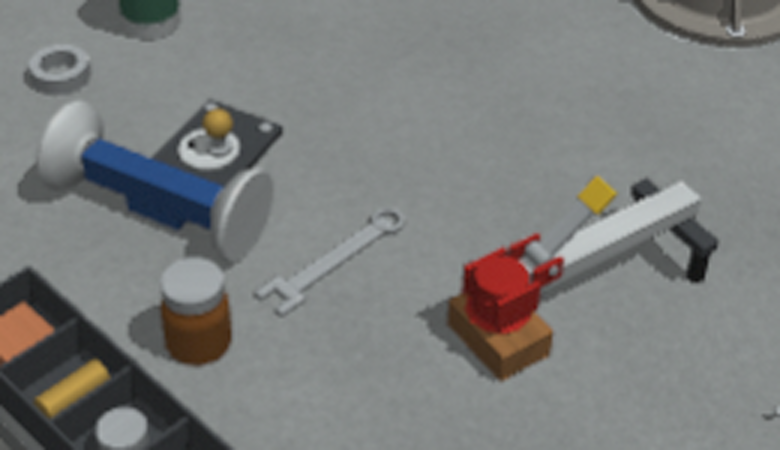

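Run:
```python
from h import *
cp=cam_pose('top')
P=lambda u,v,z: at_z('top',(200+u/3.3,120+v/3.3),z,cp)
h=P(185,262,.08);t=P(124,512,.075)
print('head',h,'tail',t,np.degrees(np.arctan2(*(h-t)[1::-1])), np.linalg.norm((h-t)[:2]))
d=P(595,245,.016);b=P(589,243,.052);print('disc',d,'ball',b)
for a,c in (((525,182),(570,332)),((617,155),(663,303))):
    w=P(*a,.012)-P(*c,.012);print(np.degrees(np.arctan2(w[1],w[0])))
w=P(487,165,.057)-P(648,122,.057);print('axle',np.degrees(np.arctan2(w[1],w[0]))-90)
print(np.array(vision.calibration('wrist')['T_tool_cam']).round(3), vision.calibration('wrist')['mtx'])
yaw=np.degrees(np.arctan2(*(h-t)[1::-1]))
for dy in (0,180,-180):
  for p,y in ((h,yaw),(d,16)):
    for z in (.062,.2):
        q=robot.inverse_kinematics([p[0],p[1],z],[180,0,y+dy]);print(dy,z,None if q is None else np.round(q))
```

```text
head [0.57933038 0.16790911 0.08      ] tail [0.36992557 0.20993551 0.075     ] -11.348190045422953 0.21358041722573806
disc [ 0.61205257 -0.19057196  0.016     ] ball [ 0.60625512 -0.18013903  0.052     ]
16.07326572838161
15.921513286189866
axle 16.11680795701919
[[-0.     0.951  0.308  0.08 ]
 [ 1.    -0.     0.001 -0.   ]
 [ 0.001  0.308 -0.951 -0.127]
 [ 0.     0.     0.     1.   ]] [[287.05213165   0.         316.58367312]
 [  0.         287.05213165 194.45384705]
 [  0.           0.           1.        ]]
0 0.062 [   5.   38.  -35.   90.   24.   59. -138.]
0 0.2 [  10.   32.  -44.   81.   22.   76. -136.]
0 0.062 [ 25.  38. -15.  84.  10.  59. -66.]
0 0.2 [ 25.  31. -15.  75.   8.  75. -64.]
180 0.062 [ 12.  41. -46.  90.  32.  62.  37.]
180 0.2 [ 14.  35. -52.  81.  27.  78.  41.]
180 0.062 [ 38.  42. -36.  84.  26.  63. 103.]
180 0.2 [ 38.  35. -38.  74.  21.  78. 107.]
-180 0.062 [ 12.  41. -46.  90.  32.  62.  37.]
-180 0.2 [ 14.  35. -52.  81.  27.  78.  41.]
-180 0.062 [ 38.  42. -36.  84.  26.  63. 103.]
-180 0.2 [ 38.  35. -38.  74.  21.  78. 107.]
```

Run:
```python
from h import *
import json
def ballfind(im):
    hsv=cv2.cvtColor(im,cv2.COLOR_RGB2HSV)
    m=cv2.inRange(hsv,(10,90,60),(30,255,255))
    n,l,s,c=cv2.connectedComponentsWithStats(m)
    o=sorted(range(1,n),key=lambda i:-s[i,4])[:3]
    return [(s[i].tolist(),c[i].round(1).tolist()) for i in o]
robot.move_to([.58,-.20,.22],[180,0,16])
for k,y in enumerate((16,-164)):
    robot.move_to([.609,-.185,.18],[180,0,y])
    robot.pause(.2)
    cp=cam_pose('wrist');im=grab('wrist',f'b{k}')
    r=ballfind(im);print(r)
    for s,c in r[:2]:print(at_z('wrist',c,.049,cp).round(4))
    np.save(f'b{k}.npy',cp[1])
print(robot.current_time_s())
robot.move_to([.57,.17,.2],[180,0,-11.3]);robot.pause(.2)
cp=cam_pose('wrist');im=grab('wrist','c0');np.save('c0.npy',cp[1])
print(robot.current_time_s(),robot.current_tool_pos(),robot.current_eef_rot())
a=np.hstack([cv2.imread(f'pics/{n}.png')[::1,120:520] for n in('b0','c0')]);cv2.imwrite('pics/bc.png',a)
```

```text
[([0, 89, 35, 67, 1511], [13.4, 123.0]), ([295, 176, 31, 31, 761], [310.3, 190.8]), ([460, 360, 21, 40, 544], [469.4, 380.7])]
[0.5955 0.1055 0.049 ]
[ 0.6073 -0.1806  0.049 ]
[([562, 206, 69, 61, 1784], [592.6, 232.4]), ([305, 174, 32, 31, 758], [320.5, 189.2]), ([386, 314, 29, 37, 555], [397.3, 328.6])]
[0.5747 0.1065 0.049 ]
[ 0.6081 -0.1805  0.049 ]
6.4833
9.4917 [0.5700051  0.16971491 0.19981102] [ 1.79992594e+02  1.96221557e-02 -1.13269282e+01]
```

View pics/bc.png

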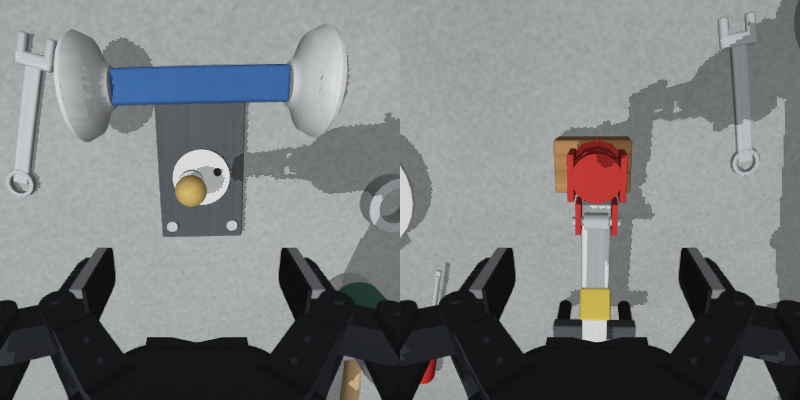

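Run:
```python
from h import *
cp=(vision.calibration('wrist'),np.load('c0.npy'))
for z in(.08,.046): 
  for uv in ((289,174),(346,174),(317,150),(318,200),(317,205)): print(z,uv,at_z('wrist',uv,z,cp).round(4))
# overlay: guess grip
g=np.array([.579,.168,.064]);y=np.radians(-11.5);X=np.array([np.cos(y),np.sin(y),0]);Y=np.array([-X[1],X[0],0]);Z=np.array([0,0,1])
im=cv2.imread('pics/c0.png')
a=cv2.resize(im[120:260,250:390],(560,560),interpolation=cv2.INTER_CUBIC)
f=lambda p:tuple(int(v) for v in (proj('wrist',p,cp)-[250,120])*4+2)
for h,c in((.016,(0,255,0)),(-.018,(255,255,0))):
    pts=[f(g+X*sx*.022+Y*sy*.0265+Z*h) for sx,sy in((1,1),(1,-1),(-1,-1),(-1,1))]
    cv2.polylines(a,[np.array(pts)],True,c,1)
cv2.imwrite('pics/cz.png',a)
```

```text
0.08 (289, 174) [0.5934 0.1911 0.08  ]
0.08 (346, 174) [0.5835 0.1417 0.08  ]
0.08 (317, 150) [0.6093 0.1627 0.08  ]
0.08 (318, 200) [0.5645 0.1707 0.08  ]
0.08 (317, 205) [0.56   0.1725 0.08  ]
0.046 (289, 174) [0.5858 0.1961 0.046 ]
0.046 (346, 174) [0.5745 0.1399 0.046 ]
0.046 (317, 150) [0.6039 0.1638 0.046 ]
0.046 (318, 200) [0.5529 0.1729 0.046 ]
0.046 (317, 205) [0.5478 0.175  0.046 ]
```

View pics/cz.png

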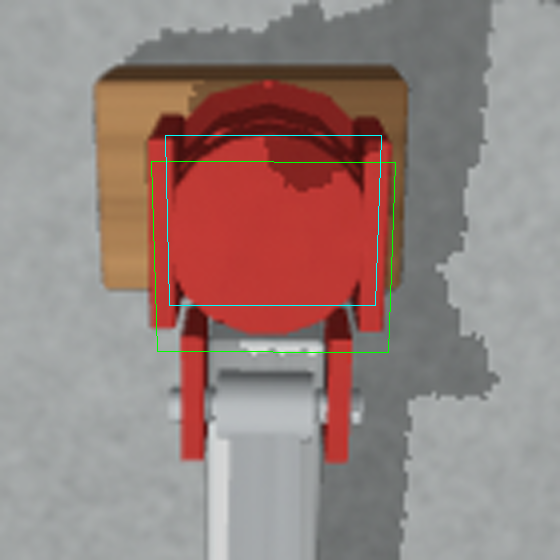

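Run:
```python
from h import *
g=[.5843,.1682];o=[180,0,-11.6]
robot.move_to([*g,.15],o)
print(robot.line_to([*g,.059],o,velocity=.08,f_stop=12),robot.current_tool_pos())
print(fingers.gripper_to(0,force=100),robot.current_finger_gap(),robot.current_gripper_force(),robot.current_contact_force())
print(robot.line_to([*g,.064],o,velocity=.03))
robot.line_to([*g,.16],o,velocity=.1);robot.pause(.2)
print(robot.current_finger_gap(),robot.current_gripper_force(),robot.current_contact_force(),robot.current_torque(),robot.current_time_s(),robot.current_tool_pos())
cp=cam_pose('wrist');grab('wrist','l0');np.save('l0.npy',cp[1]);grab('scene','l1')
a=cv2.resize(cv2.imread('pics/l0.png')[100:380,180:460],(560,560))
b=cv2.resize(cv2.imread('pics/l1.png')[150:310,310:470],(560,560))
cv2.imwrite('pics/lift.png',cv2.resize(np.hstack([a,b]),(800,400)))
```

```text
False [0.58487211 0.16816576 0.05967341]
False 0.6066284929675201 104.71397280693054 [-0.37794288 -0.71909034  4.21858641]
False
0.6046678343922499 104.9404227733612 [ 0.24833089  0.46571513 -5.92038732] [-0.08389573 -0.19650016  0.01669721] 13.1333 [0.58389019 0.16818026 0.15925492]
```

View pics/lift.png

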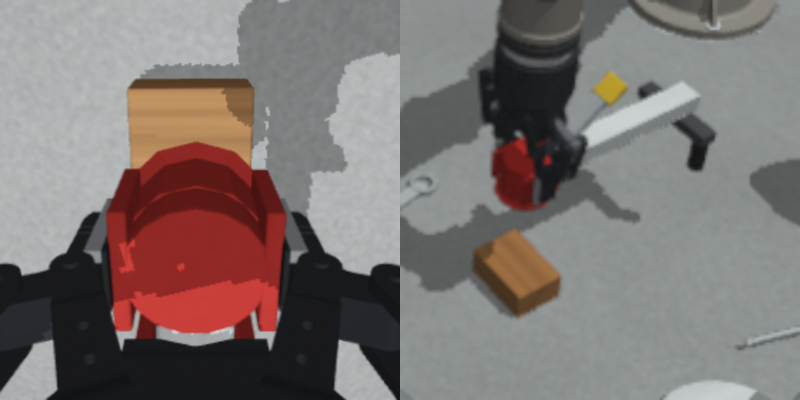

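Run:
```python
from h import *
cp=cam_pose('scene')
for z,a,b in((0,(422.7,242.7),(428.8,217.2)),(.065,(423,215.7),(430,188.8))):
    p=at_z('scene',a,z,cp)
    for dz in(.08,.09,.1): print(z,dz,(proj('scene',p+[0,0,dz],cp)-b).round(1))
# automatic: template match of tail between pics
A=cv2.imread('pics/scene0.png');B=cv2.imread('pics/l1.png')
t=A[200:248,410:432];r=cv2.matchTemplate(B[160:240,395:460],t,cv2.TM_CCOEFF_NORMED)
_,m,_,l=cv2.minMaxLoc(r);print(m,'shift',l[0]+395-410,l[1]+160-200)
```

```text
0 0.08 [-1.3  4.8]
0 0.09 [-0.6  2.1]
0 0.1 [ 0.  -0.6]
0.065 0.08 [-2.1  4.9]
0.065 0.09 [-1.5  2. ]
0.065 0.1 [-0.8 -0.9]
0.9143114686012268 shift 6 -27
```

Run:
```python
from h import *
cp=(vision.calibration('wrist'),np.load('l0.npy'))
t=np.array([0.58389,0.16818,.15925]);y=np.radians(-11.6);Rz=np.array([[np.cos(y),np.sin(y)],[-np.sin(y),np.cos(y)]])
for u,v in((125,170),(268,170),(115,328),(277,328)):
    print(Rz@(at_z('wrist',(180+u*.7,100+v*.7),.1796,cp)-t)[:2]*1000)
```

```text
[34.92033894 20.73539725]
[ 34.9250089  -19.40526351]
[-21.12581359  27.26161785]
[-21.10172528 -25.7046328 ]
```

```bash
cat > d.py <<'E'
from h import *
o=[180,0,16]
def goto(xy,z,v=.05,**k):
    r=robot.line_to([*xy,z],o,velocity=v,**k); return r
T=np.array([.6070,-.1807])
E
python3 - <<'E'
from d import *
p=robot.current_tool_pos()
robot.line_to([p[0],p[1],.18],velocity=.1)
robot.line_to([*T,.18],o,velocity=.14)
robot.pause(.3)
e=T-np.array(robot.current_tool_pos())[:2];print('err',e)
c=T+e
goto(c,.095,.06);robot.pause(.2)
print(robot.current_tool_pos(),robot.current_eef_rot(),robot.current_contact_force(),robot.current_time_s())
f0=np.array(robot.current_contact_force())
r=goto(c,.0605,.015,f_stop=6)
print(r,robot.current_tool_pos(),robot.current_contact_force()-f0,robot.current_torque(),robot.current_time_s())
E
```

```text
err [-4.25427711e-05 -1.92324800e-04]
[ 0.6071272  -0.18094835  0.09529651] [ 1.79986156e+02 -2.77711084e-02  1.60035889e+01] [-0.01149762  0.96371743 -5.48489328] 18.3
False [ 0.60701823 -0.18092043  0.06059328] [-0.29285693 -1.26140684  0.53653013] [ 0.03749121 -0.25733144  0.01157843] 20.75
```

Run:
```python
from d import *
p=np.array(robot.current_tool_pos())
r=goto(T,.0575,.01,f_stop=8);robot.pause(.4)
print(r,robot.current_tool_pos(),robot.current_contact_force(),robot.current_torque(),robot.current_gripper_force(),robot.current_time_s())
cp=cam_pose('scene');grab('scene','h0');grab('top','h1')
a=cv2.resize(cv2.imread('pics/h0.png')[140:260,190:350],(533,400),interpolation=cv2.INTER_CUBIC)
cv2.imwrite('pics/home.png',a)
```

```text
True [ 0.60716675 -0.18092041  0.05965134] [-1.30195124  0.60996666  7.04482854] [-0.00688764  0.12163251 -0.02886381] 106.13124489784241 21.4083
```

View pics/home.png

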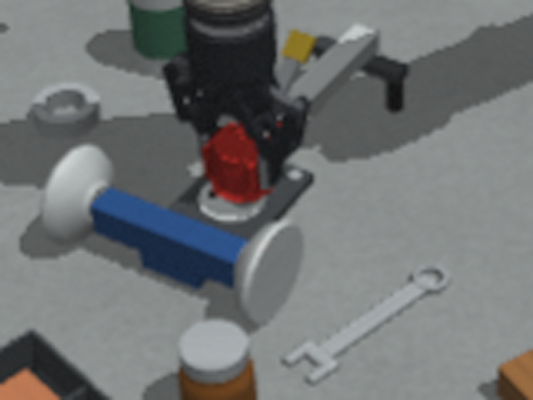

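Run:
```python
from d import *
fingers.gripper_to(1.0);robot.pause(.2)
p=robot.current_tool_pos();robot.line_to([p[0],p[1],.2],o,velocity=.12)
fingers.gripper_to(0.0,force=40);robot.pause(.2)
G=np.array([.6077,-.1805,.064]);a=np.radians(16);X=np.array([np.cos(a),np.sin(a),0])
def tip(phi,sx,dz=0):
    f=np.radians(phi);x=-.040-.072*np.cos(f)+.004*np.sin(f)+sx;z=.016+.072*np.sin(f)+.004*np.cos(f)+dz
    q=G+X*x;q[2]=.064+z+robot.tip_reach;return q
q=tip(40,.006,.03);robot.line_to(q,o,velocity=.15)
robot.pause(.2);f0=np.array(robot.current_contact_force());print(f0,robot.current_time_s())
for phi in(40,33,26,19,12,6,2,0):
    r=robot.line_to(tip(phi,.006*phi/40),o,velocity=.04,f_stop=20)
    print(phi,r,(robot.current_contact_force()-f0).round(1),round(robot.current_tool_pos()[2]-robot.tip_reach,4))
    if r: break
r=robot.line_to(tip(0,0,-.004),o,velocity=.015,f_stop=9);robot.pause(.3)
print(r,(robot.current_contact_force()-f0).round(1),robot.current_tool_pos()[2]-robot.tip_reach,robot.current_time_s())
```

```text
[0.59963261 0.13993324 0.42767721] 25.3833
40 False [-1.   0.1 -0.4] 0.1296
33 False [ 3.7 -0.5  1.4] 0.1233
26 False [ 5.9 -0.5  1.8] 0.1156
19 False [3.9 0.5 2.2] 0.1077
12 False [3.9 1.1 3.2] 0.0992
6 False [2.7 0.8 3.4] 0.0915
2 False [2.  1.1 2.6] 0.0863
0 False [1.5 1.  4.1] 0.084
True [-4.4 -0.5  4.9] 0.08367092584647083 29.2
```

Run:
```python
from d import *
p=np.array(robot.current_tool_pos())
r=robot.line_to(p-[0,0,.006],o,velocity=.01,f_stop=12);robot.pause(.3)
print(r,robot.current_contact_force(),robot.current_tool_pos()[2]-robot.tip_reach)
robot.line_to([p[0],p[1],.2],o,velocity=.12)
a=np.radians(16)
robot.move_to([p[0]-.03,p[1],.25],o);robot.pause(.3)
cp=cam_pose('wrist');grab('wrist','e0');grab('scene','e1')
A=cv2.resize(cv2.imread('pics/e1.png')[140:260,220:340],(400,400),interpolation=cv2.INTER_CUBIC)
B=cv2.imread('pics/e0.png')[:,120:520]
cv2.imwrite('pics/end.png',np.hstack([A,B]));print(robot.current_time_s())
```

```text
True [-2.23816731 -0.60498427  4.40988791] 0.08366854790872397
31.5667
```

View pics/end.png

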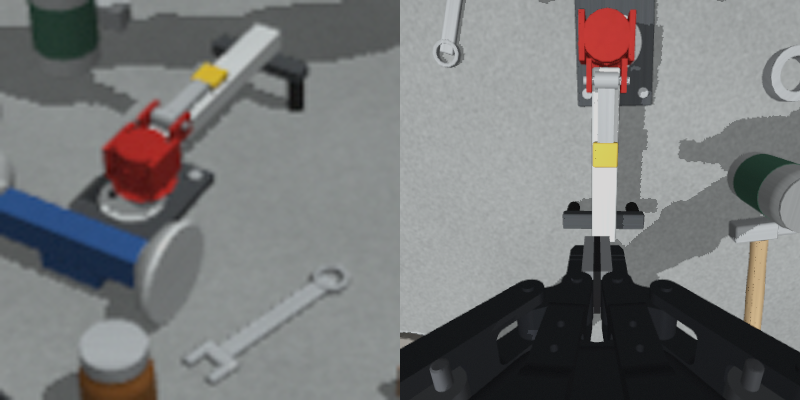

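The picture shows the lever lying parallel to the drawbar, with the pad at about (604,155). The head is seated on the disc at (607,35), the feet are on the table, and the gripper is clear.

```bash
python3 -c "
from h import *
print(workorder.close_job())"
```

```text
the job is handed in; nothing more can be done
None
```

The coupler is hitched: socket fully home on the ball, latch lever pressed down to its stop, drawbar in line on its feet, no bystander touched as far as I saw, and the job handed in at about 32 s; no verdict was returned.

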